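# Seasonings across to the carrying block in cooking order

## Robot

A 6-joint arm with a two-finger parallel gripper is mounted at the origin on a cart in front of the work surface, level with it; the furniture and walls round the work are solid. World frame = base frame: x ahead of the robot, y to its left, z up, the work surface at z = 0. Lengths are in m, angles in degrees, forces in N, time in s.
With the tool pointing down it reaches from about 0.35 to 0.875 m from the base axis. Payload 4.2 kg.
Tool frame: the origin (TCP) lies midway between the tips of the shut fingers; the grasp point (between the pads) lies 19 mm behind it; z points along the fingers, y is the line along which they close (so a half turn about z gives the same grasp; the last joint's range is limited). The gripper opens to 87 mm and grips with 3 to 60 N. Pads are 19 mm wide; open, the fingers measure 117 mm over their backs; the gripper's body (75 mm by 190 mm) begins 51 mm behind the grasp point.
Start: joints at [83.285, 22.042, 0.453, 0, -68.411, -14.817], TCP at [0.229, 0.581, 0.223] pointing down, gripper open.
Joint ranges: [-179.83, 179.83], [-69.29, 118.12], [-61.27, 80.66], [-181.25, 117.63], [-171.15, -9.14], [-177.46, 177.46]. Speed limits (degrees/s): [159.86, 159.86, 180, 180, 180, 180].

## Interface

Orientations are given as a 3x3 rotation matrix whose columns are the frame's x, y, z axes.
In Python, from station import sense, capture, finish_job, silhouettes, landmark_of gives the robot as it stands.
- The arm moves only by the tool step_arm, never from a script. Its arguments are lists of equal length, an entry for each row: "linear": the shift along the tool's x, y, z in mm, a list of three; "delta_rot": the turn, a rotation vector about the tool's x, y, z in rad, a list of three; "grip": the finger opening in mm, from 0 to 87. A call has 1 to 10 rows; each row shifts and turns the commanded pose from where the row before left it, along the tool's axes as they then stand; what a row does not reach is not made up. A row lasts 1/8 s, in which the tool goes at most 62.5 mm and 10.7 degrees, less where a joint would pass 70% of its speed; a pose out of reach is approached as far as the arm can. A call with a gripper value outside its range is refused whole. The fingers move at their own pace and stop on an object; the grip force is fixed at half the most. Time passes only in rows, so rows that do not move let the fingers close. It gives the time, the measured TCP pose, the force, the opening and the grip force at its end, in the units of the state.
- sense(): the state, without advancing time (a new reading comes with each control period).
- capture(name): name is "scene" or "top" or "wrist"; returns a dict with "img" (384x512x3 uint8, red, green, blue), "fx", "fy", "cx", "cy" (pixels), "world_to_cam" (4x4, takes a point from world to camera coordinates); the wrist camera has in their place "mount" (4x4, takes a point from camera to tool coordinates, whose origin is the TCP and whose axes are the flange's). Camera axes: x right, y up, looking along -z (the intrinsics and any distortion apply to the point x, -y, -z); pixel columns grow to the right and rows downward; lengths in m; the calibration is good to about 2 mm. A picture is of the moment at which its call begins: read the wrist's pose just before it. There is no depth.
- finish_job(): hands the job in; it is judged then, once.
Trained networks look in the newest picture that a camera, given by its name, has taken for a name from the list of things; names that differ only in an ending like _2 or _b are one class to them, and where a whole thing is asked for, a point or a joint stands for the part that bears it (a point fixed in the world has none). Each returns a list of dicts, best first, with "score" (0 to 1); they miss things now and then, are a little off and sometimes report something else, mostly with a low value. They report only what shows in the picture. A call takes as long as a camera call. They do not tell look-alikes from the thing itself.
- silhouettes(camera, label): "mask" (384x512 bool, what is visible of it) and "point" ([column, row] in pixels, amid what is visible of it).
- landmark_of(camera, label): "point" ([column, row] in pixels: a listed point, or the origin of a listed thing).
The state is a dict: "time_s": time; "joints": joint angles; "joint_velocities": joint speeds; "effort": joint torques, N m; "tcp_pos": TCP position; "ee_rot": TCP orientation; "wrist_force": force on the tool from outside, world axes, zero at the start; "moment": the same for the moment, N m; "gripper_width": opening from 0.0 (shut) to 1.0 (fully open); "gripper_force": force on a finger pad.
Only numpy, scipy, OpenCV 4.12 (cv2) and the standard library are available. Lean on these libraries where they do the work, as an engineer would, in place of code of your own. Each camera call takes 0.05 s, during which the arm holds its last target. There are 200 camera calls.

## Task

The four things in the steel rack (jar, shaker, tin and little glass) stand in the order in which they will go into the pan. Move all four across to the wooden carrying block, one standing upright on the floor of each well, in the same left-to-right order as they stand in the steel rack now. Never tip any of them over.

Things in the scene. Friction and masses are not known exactly. Their poses are not given: they have to be found in the camera images.
- pepper_jar: Glass spice jar with a green screw cap, 46 mm across, 106 mm tall, about 0.11 kg; starts in the steel rack. Straight round sides 44 mm wide from the foot to 85 mm, the cap above; grip it about 75 mm above its foot. Origin: centre of its underside, z up.
- salt: Salt shaker of clear glass with a domed grey top, 44 mm across at its widest, 90 mm tall, about 0.10 kg; starts in the steel rack. Grip it 50 to 60 mm above its foot. Origin: centre of its underside, z up.
- food_tin: Small printed food tin, a plain cylinder 57 mm across and 72 mm tall, about 0.18 kg; starts in the steel rack. Origin: centre of its underside, z up.
- measure_glass: Small thick glass, open at the top, 58 mm tall, tapering from 48 mm across at the rim to 38 mm at the foot, about 0.07 kg; starts in the steel rack. Origin: centre of its underside, z up.
- dish_jar: The dish in which the spice jar stands at the start. It stays there and so shows that place in the row. Round steel dish, 74 mm across, rim 18 mm and inner floor 4 mm above its origin; all four alike, fixed to the steel rack. Origin: centre of its underside; axes as the rack's.
- dish_shaker: The dish in which the salt shaker stands at the start. It stays there and so shows that place in the row. Round steel dish, 74 mm across, rim 18 mm and inner floor 4 mm above its origin; all four alike, fixed to the steel rack. Origin: centre of its underside; axes as the rack's.
- dish_tin: The dish in which the tin stands at the start. It stays there and so shows that place in the row. Round steel dish, 74 mm across, rim 18 mm and inner floor 4 mm above its origin; all four alike, fixed to the steel rack. Origin: centre of its underside; axes as the rack's.
- dish_glass: The dish in which the little glass stands at the start. It stays there and so shows that place in the row. Round steel dish, 74 mm across, rim 18 mm and inner floor 4 mm above its origin; all four alike, fixed to the steel rack. Origin: centre of its underside; axes as the rack's.
- steel_rack: Fixed rack, 88 x 352 mm, two steel rods between wooden end cheeks 40 mm high, nearer or farther than the block. Dishes at y = +117, +39, -39, -117 mm, x = 0 of its frame; things' feet at z = 21 mm. Origin: centre of its underside on the worktop; z up, y along the row to the robot's left, x away from the robot. A spare brown-capped jar, not of the row, stands 240 mm left of its centre.
- carry_block: Fixed light wooden block, 100 x 344 mm, top z = 30 mm, bar handles out 27 mm at the ends. Four equal round wells, 71 mm wide, 18 mm deep, at y = +117, +39, -39, -117 mm, x = 0 of its frame; floors z = 12 mm. Origin: centre of its underside on the worktop; z up, y along the row to the robot's left, x away from the robot. A spare red-capped jar stands 235 mm right of its centre.
There are look-alikes about, which are no part of the job. Leave any red or yellow look-alike of the salt alone.

How it is judged:
By the outcome, as a careful person would: the job done as asked, in the order asked, and still so for the second after the job is handed in, with the robot touching nothing.
It also fails if it takes over 90 s, if anything falls off the work surface, if the arm or the gripper's body presses on something with over 40 N, if the wrist force passes 120 N, or if a joint passes its speed limit or range.

## Working session

There is one attempt and no reset: what is moved stays moved. The work goes in short steps, Python scripts to look and compute and a tool call to move; the robot and the scene stay as the last step left them, time stands still between calls to the robot, and variables do not carry over. Pictures are saved under pics/ and viewed, at most 14 in all, crops included, and the job is handed in when it is done.

Besides the shell and the picture viewer there is one more tool, called after "Request:" by a JSON object that holds its "fn" and its "kwargs". step_arm: Moves the arm, as the interface text tells. Its arguments: {"type":"object","properties":{"linear":{"type":"array"},"delta_rot":{"type":"array"},"grip":{"type":"array"}},"required":["linear","delta_rot","grip"]}

```bash
mkdir -p pics; ls
python3 - <<'E'
from station import *
import cv2,numpy as np
s=sense();print(s['time_s'],s['tcp_pos'],np.round(s['ee_rot'],3).tolist(),s['gripper_width'])
for c in ['scene','top']:
    d=capture(c);cv2.imwrite(f'pics/{c}1.png',cv2.resize(d['img'][:,:,::-1],(800,600)))
    print(c,d['fx'],d['fy'],d['cx'],d['cy'],np.round(d['world_to_cam'],4).tolist(),[k for k in d])
    for n in ['pepper_jar','salt','food_tin','measure_glass','dish_jar','steel_rack','carry_block']:
        print(n,[(np.round(x['point']).tolist(),round(x['score'],2)) for x in landmark_of(c,n)][:5])
E
```

```text
pics
0.0 [0.22912777 0.58083803 0.22146507] [[0.93, -0.367, -0.001], [-0.367, -0.93, -0.002], [0.0, 0.002, -1.0]] 0.9987726997669156
scene 404.7877080869415 404.7877080869415 252.09697936570922 197.74997721422648 [[-0.5559, -0.8312, -0.0094, 0.3196], [0.6436, -0.4376, 0.628, -0.3592], [-0.5261, 0.3431, 0.7782, -0.6023], [0.0, 0.0, 0.0, 1.0]] ['img', 'fx', 'fy', 'cx', 'cy', 'world_to_cam']
pepper_jar [([324.0, 196.0], 0.96), ([349.0, 181.0], 0.57)]
salt [([157.0, 254.0], 0.96), ([178.0, 302.0], 0.76), ([269.0, 235.0], 0.58)]
food_tin [([298.0, 212.0], 0.81), ([351.0, 179.0], 0.72)]
measure_glass [([352.0, 179.0], 0.9)]
dish_jar [([326.0, 196.0], 0.78)]
steel_rack [([308.0, 214.0], 0.68), ([266.0, 235.0], 0.53)]
carry_block [([239.0, 175.0], 0.97)]
top 457.843693140446 457.843693140446 248.56361417028631 190.64972784052983 [[-0.0249, -0.9992, 0.0316, 0.0224], [0.9933, -0.0212, 0.114, -0.5497], [-0.1133, 0.0342, 0.993, -0.8858], [0.0, 0.0, 0.0, 1.0]] ['img', 'fx', 'fy', 'cx', 'cy', 'world_to_cam']
pepper_jar [([312.0, 234.0], 0.63), ([233.0, 238.0], 0.27)]
salt [([231.0, 238.0], 0.82), ([130.0, 249.0], 0.73), ([138.0, 194.0], 0.65)]
food_tin [([271.0, 239.0], 0.69)]
measure_glass [([347.0, 230.0], 0.67)]
dish_jar [([310.0, 233.0], 0.64)]
steel_rack [([290.0, 236.0], 0.68)]
carry_block [([253.0, 151.0], 0.63)]
```

View pics/scene1.png

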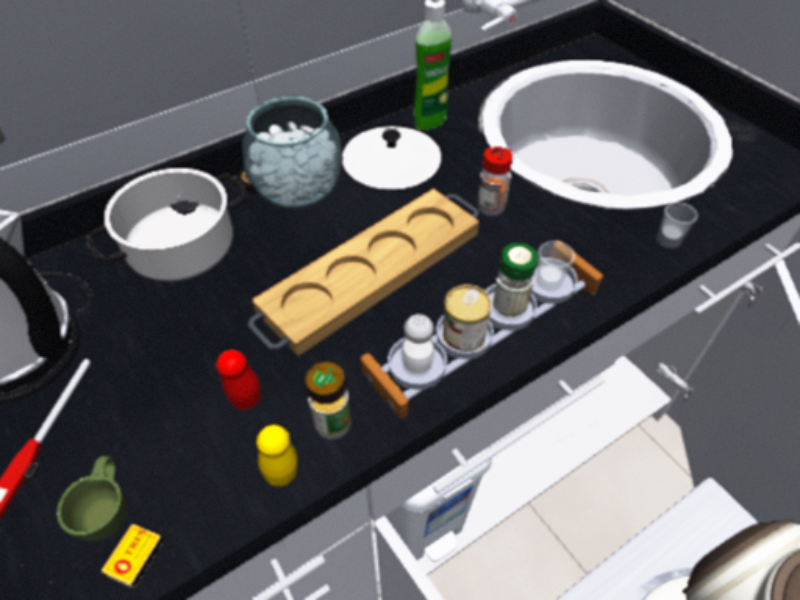

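View pics/top1.png

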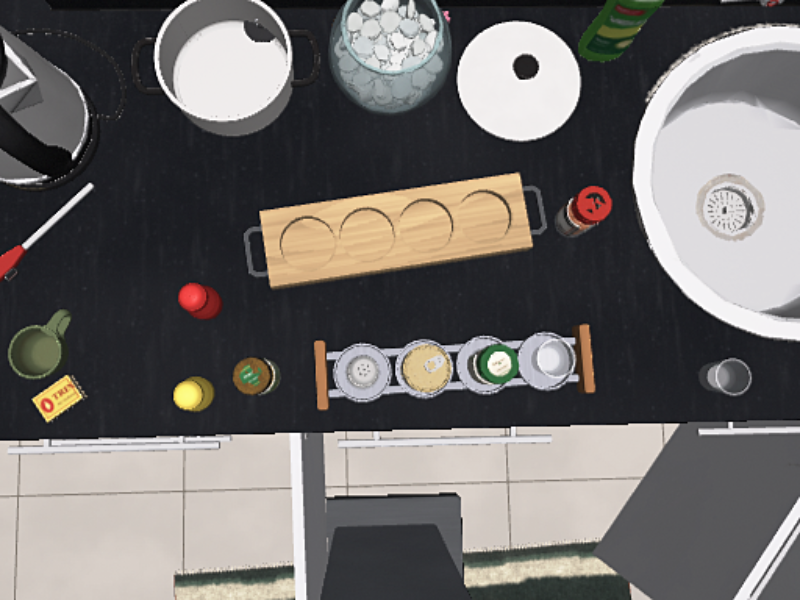

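The row from left to right (robot's view) is salt, tin, jar, glass. In the top picture (800 px scale) they stand at about (363,370), (427,367), (497,363) and (553,358). The block's wells run from (308,243) to (484,217). Next I fit the poses.

```bash
cat > h.py <<'E'
from station import *
import cv2,numpy as np
from scipy.optimize import minimize
def proj(d,P):
    P=np.atleast_2d(P);c=P@d['world_to_cam'][:3,:3].T+d['world_to_cam'][:3,3]
    return np.c_[d['fx']*c[:,0]/-c[:,2]+d['cx'],d['fy']*-c[:,1]/-c[:,2]+d['cy']]
def back(d,uv,z):
    R,t=d['world_to_cam'][:3,:3],d['world_to_cam'][:3,3]
    r=R.T@np.array([(uv[0]-d['cx'])/d['fx'],-(uv[1]-d['cy'])/d['fy'],-1]);o=-R.T@t
    return o+r*(z-o[2])/r[2]
def hullmask(p,S=4):
    m=np.zeros((384*S,512*S),np.uint8)
    cv2.fillConvexPoly(m,cv2.convexHull(np.round((p+.5)*S).astype(np.int32)),1);return m
def fit(ds,masks,model,x0,S=4):
    M=[cv2.resize(m.astype(np.uint8),None,fx=S,fy=S,interpolation=cv2.INTER_NEAREST) for m in masks]
    def cost(x):
        c=0
        for d,m in zip(ds,M):
            h=hullmask(proj(d,model(x)),S);c+=1-(h&m).sum()/(h|m).sum()
        return c
    sx=np.array([[0]*len(x0)]+[[.01 if i==j and i<2 else .08 if i==j else 0 for i in range(len(x0))] for j in range(len(x0))])
    r=minimize(cost,x0,method='Nelder-Mead',options=dict(initial_simplex=np.array(x0)+sx,xatol=2e-4,fatol=1e-4));return r.x,r.fun
def box(l,w,z0,z1):
    def f(x):
        c,s=np.cos(x[2]),np.sin(x[2])
        return np.array([[x[0]+c*a-s*b,x[1]+s*a+c*b,z] for a in(-l/2,l/2) for b in(-w/2,w/2) for z in(z0,z1)])
    return f
def cyl(prof,z0):
    a=np.linspace(0,2*np.pi,40)
    return lambda x:np.vstack([np.c_[x[0]+r*np.cos(a),x[1]+r*np.sin(a),0*a+z0+h] for h,r in prof])
PROF=dict(salt=[(0,.02),(.05,.022),(.075,.018),(.09,.008)],food_tin=[(0,.0285),(.072,.0285)],pepper_jar=[(0,.022),(.085,.023),(.106,.023)],measure_glass=[(0,.019),(.058,.024)])
E
python3 - <<'E'
from h import *
ds=[capture('scene'),capture('top')]
t=ds[1]
def best(c,n,guess):
    L=silhouettes(c,n); d=ds[0] if c=='scene' else t
    g=proj(d,guess)[0]; L=[x for x in L if np.hypot(*(np.array(x['point'])-g))<25]
    return (L[0]['mask'],L[0]['score']) if L else (None,0)
# block
for n,uv,z,mod in [('carry_block',(253,148),.03,box(.1,.344,0,.03))]:
    g=back(t,uv,z); ms=[]
    for d in ds:
        hsv=cv2.cvtColor(d['img'],cv2.COLOR_RGB2HSV); p=proj(d,g)[0]
        m=cv2.inRange(hsv,(8,50,60),(28,255,255)); m=cv2.morphologyEx(m,cv2.MORPH_CLOSE,np.ones((5,5)))
        m=cv2.morphologyEx(m,cv2.MORPH_OPEN,np.ones((5,5)))
        k,l=cv2.connectedComponents(m); m=l==l[int(p[1]),int(p[0])]
        cs,_=cv2.findContours(m.astype(np.uint8),0,2); h=np.zeros(m.shape,np.uint8);cv2.drawContours(h,cs,-1,1,-1);ms.append(h)
    for sel in ([0,1],[0],[1]):print(n,g.round(3),*fit([ds[i] for i in sel],[ms[i] for i in sel],mod,[g[0],g[1],.1]))
# rack from cheeks in top view + dishes
for uvs in [((320,374),(587,358))]:
    a,b=[back(t,np.array(u)*.64,.04) for u in uvs];c=(a+b)/2;print('rack rough',c,a-b,np.linalg.norm(a-b),np.degrees(np.arctan2(-(a-b)[0],(a-b)[1])))
for n,uv,hh in [('salt',(363,370),.09),('food_tin',(427,367),.072),('pepper_jar',(497,363),.106),('measure_glass',(553,358),.058)]:
    g=back(t,np.array(uv)*.64,.021+hh); gm=[g[0],g[1],.021+hh/2]
    r=[best(c,n,gm) for c in('scene','top')]
    print(n,g.round(3),[x[1] for x in r])
    for sel in ([0,1],[0],[1]):
        if all(r[i][0] is not None for i in sel):
            x,f=fit([ds[i] for i in sel],[r[i][0] for i in sel],cyl(PROF[n],.021),g[:2]);print('   ',x.round(4),round(f,3))
for n in ['dish_jar','dish_shaker','dish_tin','dish_glass','steel_rack','carry_block']:
    for c,d in zip(('scene','top'),ds): print(n,c,[(back(d,x['point'],0. if 'dish' not in n else .017)[:2].round(3),round(x['score'],2)) for x in landmark_of(c,n)][:3])
E
```

```text
carry_block [ 0.637 -0.002  0.03 ] [ 0.64240369 -0.00356885  0.13321981] 0.05588272671340033
carry_block [ 0.637 -0.002  0.03 ] [ 0.64416468 -0.00696201  0.13964651] 0.030043809768688368
carry_block [ 0.637 -0.002  0.03 ] [ 0.64167797 -0.00205077  0.1350317 ] 0.012847394853836569
rack rough [ 0.46103766 -0.0711181   0.04      ] [-0.01184091  0.33793809  0.        ] 0.3381454716834843 2.006748667375107
salt [0.458 0.044 0.111] [0.6, 0.91]
    [0.4574 0.0438] 0.217
    [0.4587 0.0411] 0.1
    [0.4575 0.0444] 0.054
food_tin [ 0.46  -0.032  0.093] [0.9, 0.89]
    [ 0.4598 -0.0321] 0.157
    [ 0.4608 -0.0352] 0.069
    [ 0.46   -0.0309] 0.037
pepper_jar [ 0.462 -0.109  0.127] [0.82, 0.9]
    [ 0.4616 -0.1129] 0.192
    [ 0.4616 -0.1142] 0.05
    [ 0.4622 -0.1097] 0.091
measure_glass [ 0.467 -0.186  0.079] [0.94, 0.8]
    [ 0.4681 -0.1918] 0.182
    [ 0.4696 -0.1954] 0.094
    [ 0.4678 -0.1906] 0.044
dish_jar scene [(array([ 0.46 , -0.112]), 0.63)]
dish_jar top []
dish_shaker scene [(array([0.454, 0.042]), 0.79), (array([ 0.463, -0.108]), 0.36)]
dish_shaker top [(array([0.452, 0.05 ]), 0.89)]
dish_tin scene []
dish_tin top [(array([ 0.461, -0.029]), 0.79)]
dish_glass scene [(array([ 0.466, -0.191]), 0.81)]
dish_glass top [(array([ 0.472, -0.182]), 0.71), (array([0.631, 0.002]), 0.2)]
steel_rack scene [(array([ 0.454, -0.068]), 0.69)]
steel_rack top [(array([ 0.459, -0.07 ]), 0.8), (array([ 0.639, -0.003]), 0.57)]
carry_block scene [(array([ 0.64 , -0.003]), 0.59), (array([ 0.481, -0.216]), 0.36)]
carry_block top [(array([0.639, 0.   ]), 0.64)]
```

Request:
{"fn": "step_arm", "kwargs": {"linear": [[0, 0, -5], [0, 0, -5], [0, 0, -5], [0, 0, -5], [0, 0, -5], [0, 0, -5], [0, 0, 0], [0, 0, 0], [0, 0, 0]], "delta_rot": [[0, 0, 0.1495], [0, 0, 0.1495], [0, 0, 0.1495], [0, 0, 0.1495], [0, 0, 0.1495], [0, 0, 0.1495], [0, 0, 0.1495], [0, 0, 0.1495], [0, 0, 0]], "grip": [87, 87, 87, 87, 87, 87, 87, 87, 87]}}

```text
time_s: 3.02
tcp_pos: [0.2293, 0.5813, 0.2525]
ee_rot: [[0.001, -1.0, -0.0], [-1.0, -0.001, -0.0], [0.0, 0.0, -1.0]]
wrist_force: [-0.1, -0.4, -0.3]
gripper_width: 0.999
gripper_force: 0.0
```

Request:
{"fn": "step_arm", "kwargs": {"linear": [[54, -23, 0], [54, -23, 0], [54, -23, 0], [54, -23, 0], [54, -23, 0], [54, -23, 0], [54, -23, 0], [54, -23, 0], [54, -23, 0], [52, -22, 0]], "delta_rot": [[0, 0, 0], [0, 0, 0], [0, 0, 0], [0, 0, 0], [0, 0, 0], [0, 0, 0], [0, 0, 0], [0, 0, 0], [0, 0, 0], [0, 0, 0]], "grip": [87, 87, 87, 87, 87, 87, 87, 87, 87, 87]}}

```text
time_s: 4.28
tcp_pos: [0.4584, 0.0413, 0.253]
ee_rot: [[0.002, -1.0, 0.001], [-1.0, -0.002, 0.0], [-0.0, -0.001, -1.0]]
wrist_force: [1.2, 0.4, 0.3]
gripper_width: 0.996
gripper_force: 0.0
```

Run:
```python
from h import *
s=sense();print(s['tcp_pos'],s['time_s'],s['joints'])
d=capture('wrist');s2=capture('scene')
cv2.imwrite('pics/w1.png',np.hstack([d['img'][:,:,::-1],s2['img'][:,:,::-1]])[:, :, :] if 0 else cv2.resize(np.hstack([d['img'],s2['img']])[:,:,::-1],(800,300)))
print(d['mount'].round(4).tolist(),d['fx'],d['cx'],d['cy'])
```

```text
[0.45836811 0.04128161 0.25302052] 4.275 [ 2.54701595e+01  4.33790078e+00 -1.86051431e+01  9.67689494e-03
 -6.69820605e+01 -2.53565337e+01]
[[-0.0008, 0.9611, 0.2762, 0.0747], [1.0, 0.0011, -0.0007, 0.0012], [-0.001, 0.2762, -0.9611, -0.162], [0.0, 0.0, 0.0, 1.0]] 273.4230453242184 255.59645207381752 194.36955329288236
```

View pics/w1.png

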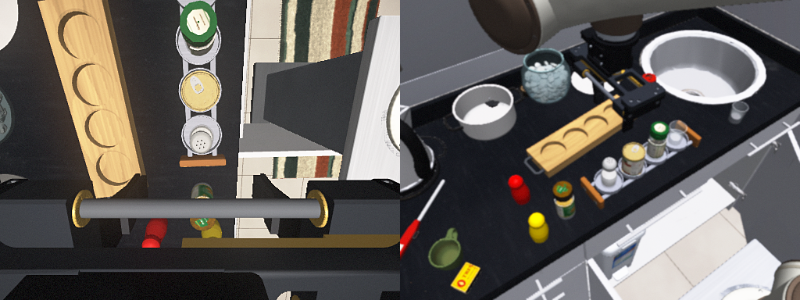

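The wrist picture shows salt (200,140), tin (200,90), jar (200,30) and the wells, with the long side of the gripper body across the row. I check positions against the wrist camera.

```bash
cat >> h.py <<'E'
def wcap():
    s=sense();d=dict(capture('wrist'))
    T=np.eye(4);T[:3,:3]=s['ee_rot'];T[:3,3]=s['tcp_pos'];d['world_to_cam']=np.linalg.inv(T@d['mount']);return d
E
python3 - <<'E'
from h import *
d=wcap()
for n,g in dict(salt=(.458,.043),food_tin=(.46,-.033),pepper_jar=(.462,-.112)).items():
    p=proj(d,[*g,.06])[0]
    for x in silhouettes('wrist',n):
        if np.hypot(*(np.array(x['point'])-p))<40:
            print(n,*fit([d],[x['mask']],cyl(PROF[n],.021),g));break
print([(back(d,x['point'],0).round(4),round(x['score'],2)) for x in landmark_of('wrist','carry_block')])
hsv=cv2.cvtColor(d['img'],cv2.COLOR_RGB2HSV)
for n,g in dict(w2=(.638,.034),w3=(.648,-.043)).items(): print(n,proj(d,[*g,.03])[0]*.78125/2*2)
cv2.imwrite('pics/w2.png',cv2.resize(d['img'][:,:,::-1],(800,600)))
for g in [(.6270,.1115,.03),(.6376,.0341,.03),(.6483,-.0431,.03),(.659,-.1204,.03)]:
    print('well px800',proj(d,g)[0]*1.5625)
E
```

```text
salt [0.45533581 0.04316858] 0.14309229864785422
food_tin [ 0.45698419 -0.03226624] 0.03594781088980625
pepper_jar [ 0.4596915  -0.11088759] 0.03749108724153005
[(array([ 6.393e-01, -2.000e-04,  0.000e+00]), 0.85), (array([ 0.46  , -0.1106,  0.    ]), 0.71), (array([0.453 , 0.0523, 0.    ]), 0.47)]
w2 [100.45494887 130.98297787]
w3 [88.65723338 86.82312809]
well px800 [223.17012469 341.63885161]
well px800 [201.36375771 262.07177985]
well px800 [176.94875673 173.52703799]
well px800 [149.5182985   73.98421374]
```

View pics/w2.png

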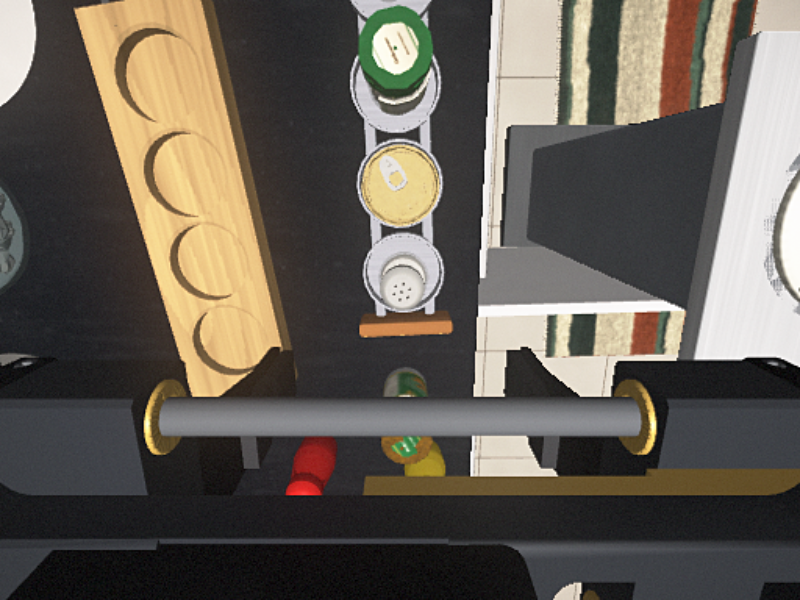

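Request:
{"fn": "step_arm", "kwargs": {"linear": [[-2, 1, 0], [0, 0, 40], [0, 0, 40], [0, 0, 40], [0, 0, 30], [0, 0, 20], [0, 0, 15], [0, 0, 11], [0, 0, 0]], "delta_rot": [[0, 0, 0], [0, 0, 0], [0, 0, 0], [0, 0, 0], [0, 0, 0], [0, 0, 0], [0, 0, 0], [0, 0, 0], [0, 0, 0]], "grip": [87, 87, 87, 87, 87, 87, 87, 87, 87]}}

```text
time_s: 5.75
tcp_pos: [0.4564, 0.0455, 0.0561]
ee_rot: [[0.0, -1.0, -0.001], [-1.0, -0.0, -0.001], [0.001, 0.001, -1.0]]
wrist_force: [0.4, -0.1, -0.1]
gripper_width: 1.002
gripper_force: 0.0
```

Request:
{"fn": "step_arm", "kwargs": {"linear": [[0, 0, 0], [0, 0, 0], [0, 0, 0], [0, 0, 0], [0, 0, 0], [0, 0, 0], [0, 0, 0], [0, 0, 0]], "delta_rot": [[0, 0, 0], [0, 0, 0], [0, 0, 0], [0, 0, 0], [0, 0, 0], [0, 0, 0], [0, 0, 0], [0, 0, 0]], "grip": [70, 60, 52, 46, 42, 38, 34, 30]}}

```text
time_s: 6.75
tcp_pos: [0.4564, 0.045, 0.0565]
ee_rot: [[-0.001, -1.0, -0.001], [-1.0, 0.001, -0.0], [0.0, 0.001, -1.0]]
wrist_force: [-1.7, 0.2, 1.9]
gripper_width: 0.449
gripper_force: 29.8
```

Request:
{"fn": "step_arm", "kwargs": {"linear": [[0, 0, -15], [0, 0, -30], [0, 0, -35], [0, 0, -30], [-14, -34, -5], [-14, -34, 0], [-14, -34, 0], [-13, -34, 0], [-13, -34, 0], [0, 0, 0]], "delta_rot": [[0, 0, 0], [0, 0, 0], [0, 0, 0], [0, 0, 0], [0, 0, 0], [0, 0, 0], [0, 0, 0], [0, 0, 0], [0, 0, 0], [0, 0, 0]], "grip": [30, 30, 30, 30, 30, 30, 30, 30, 30, 30]}}

```text
time_s: 8.0
tcp_pos: [0.6286, 0.1137, 0.1698]
ee_rot: [[-0.001, -1.0, -0.001], [-1.0, 0.001, -0.0], [0.0, 0.001, -1.0]]
wrist_force: [0.1, -0.7, -1.1]
gripper_width: 0.448
gripper_force: 29.5
```

Run:
```python
from h import *
d=wcap();s=sense();print(s['tcp_pos'],s['gripper_width'],s['gripper_force'],s['time_s'])
im=cv2.resize(d['img'][:,:,::-1],(800,600))
a=np.linspace(0,2*np.pi,36)
for g in [(.6270,.1115),(.6376,.0341),(.6483,-.0431),(.659,-.1204)]:
    q=proj(d,np.c_[g[0]+.0355*np.cos(a),g[1]+.0355*np.sin(a),0*a+.03])*1.5625
    cv2.polylines(im,[q.round().astype(np.int32)],True,(255,0,255),1)
cv2.imwrite('pics/w3.png',im)
```

```text
[0.62705185 0.11316303 0.16996005] 0.45333556873500724 29.506462218705565 8.05
```

View pics/w3.png

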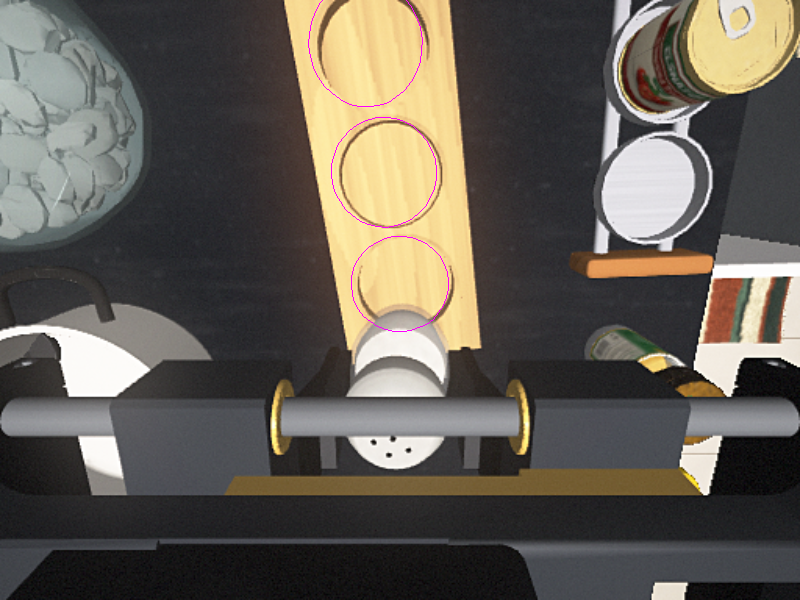

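The wells sit about 4 mm nearer in x and 2 mm further in +y than my overlay shows (well 2 at (390,172) px). I apply that shift and lower the salt.

Request:
{"fn": "step_arm", "kwargs": {"linear": [[-1.5, 3, 0], [0, 0, 30], [0, 0, 30], [0, 0, 25], [0, 0, 17], [0, 0, 10], [0, 0, 6], [0, 0, 3.5], [0, 0, 0]], "delta_rot": [[0, 0, 0], [0, 0, 0], [0, 0, 0], [0, 0, 0], [0, 0, 0], [0, 0, 0], [0, 0, 0], [0, 0, 0], [0, 0, 0]], "grip": [30, 30, 30, 30, 30, 30, 30, 30, 30]}}

```text
time_s: 9.18
tcp_pos: [0.6241, 0.1145, 0.0503]
ee_rot: [[-0.001, -1.0, 0.0], [-1.0, 0.001, 0.0], [-0.0, -0.0, -1.0]]
wrist_force: [0.5, -0.1, -0.9]
gripper_width: 0.45
gripper_force: 29.5
```

Request:
{"fn": "step_arm", "kwargs": {"linear": [[0, 0, 1.5], [0, 0, 0], [0, 0, 0], [0, 0, 0], [0, 0, 0], [0, 0, 0], [0, 0, 0], [0, 0, 0], [0, 0, -15], [0, 0, -30]], "delta_rot": [[0, 0, 0], [0, 0, 0], [0, 0, 0], [0, 0, 0], [0, 0, 0], [0, 0, 0], [0, 0, 0], [0, 0, 0], [0, 0, 0], [0, 0, 0]], "grip": [30, 30, 44, 50, 60, 70, 80, 87, 87, 87]}}

```text
time_s: 10.42
tcp_pos: [0.6232, 0.1142, 0.0936]
ee_rot: [[-0.001, -1.0, -0.002], [-1.0, 0.001, -0.001], [0.001, 0.002, -1.0]]
wrist_force: [1.0, -0.1, 0.6]
gripper_width: 0.994
gripper_force: 0.0
```

Request:
{"fn": "step_arm", "kwargs": {"linear": [[0, 0, -50], [0, 0, -50], [30, 34, 0], [30, 33, 0], [30, 33, 0], [30, 33, 0], [27, 33, 0], [0, 0, 0]], "delta_rot": [[0, 0, 0], [0, 0, 0], [0, 0, 0], [0, 0, 0], [0, 0, 0], [0, 0, 0], [0, 0, 0], [0, 0, 0]], "grip": [87, 87, 87, 87, 87, 87, 87, 87]}}

```text
time_s: 11.42
tcp_pos: [0.4558, -0.0337, 0.1949]
ee_rot: [[-0.003, -1.0, 0.001], [-1.0, 0.003, 0.001], [-0.001, -0.001, -1.0]]
wrist_force: [1.2, 0.1, 0.3]
gripper_width: 0.995
gripper_force: 0.0
```

Run:
```python
from h import *
s=sense();print(s['tcp_pos'],s['time_s'])
d=wcap();t=capture('scene')
im=np.hstack([cv2.resize(d['img'],(560,420)),cv2.resize(t['img'][100:250,150:300],(240,240))]) if 0 else None
cv2.imwrite('pics/w4.png',np.vstack([cv2.resize(d['img'][:,:,::-1],(400,300)),cv2.resize(t['img'][90:300,100:380][:,:,::-1],(400,300))]))
for n,g in dict(food_tin=(.458,-.0325),pepper_jar=(.46,-.111),measure_glass=(.466,-.191)).items():
    p=proj(d,[*g,.06])[0]
    for x in silhouettes('wrist',n):
        if np.hypot(*(np.array(x['point'])-p))<60:
            print(n,*fit([d],[x['mask']],cyl(PROF[n],.021),g));break
```

```text
[ 0.45576922 -0.03374591  0.1949471 ] 11.425
food_tin [ 0.45680669 -0.03275724] 0.027389809859461378
pepper_jar [ 0.45946228 -0.11268053] 0.05027390610914639
measure_glass [ 0.46563987 -0.19202209] 0.03049656304503945
```

View pics/w4.png

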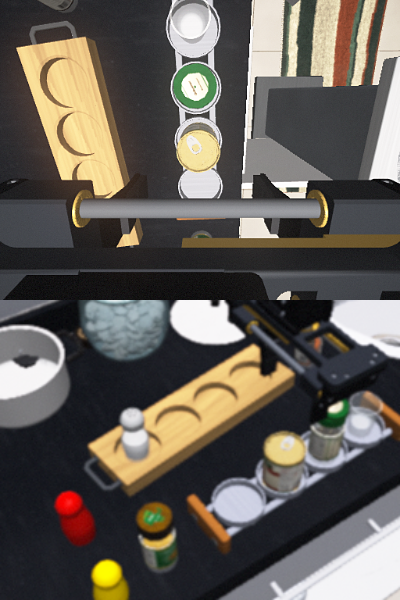

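Salt stands upright in the leftmost well (lower crop, (133,435)). The tin estimates agree at (0.457, -0.033).

Request:
{"fn": "step_arm", "kwargs": {"linear": [[0, 0, 40], [0, 0, 40], [0, 0, 30], [0, 0, 20], [0, 0, 11], [0, 0, 7], [0, 0, 0]], "delta_rot": [[0, 0, 0], [0, 0, 0], [0, 0, 0], [0, 0, 0], [0, 0, 0], [0, 0, 0], [0, 0, 0]], "grip": [87, 87, 87, 87, 87, 87, 87]}}

```text
time_s: 12.55
tcp_pos: [0.458, -0.0322, 0.0455]
ee_rot: [[-0.001, -1.0, -0.0], [-1.0, 0.001, -0.0], [0.0, 0.0, -1.0]]
wrist_force: [0.1, 0.0, -0.0]
gripper_width: 1.001
gripper_force: 0.0
```

Request:
{"fn": "step_arm", "kwargs": {"linear": [[0, 0, 0], [0, 0, 0], [0, 0, 0], [0, 0, 0], [0, 0, 0], [0, 0, 0], [0, 0, 0]], "delta_rot": [[0, 0, 0], [0, 0, 0], [0, 0, 0], [0, 0, 0], [0, 0, 0], [0, 0, 0], [0, 0, 0]], "grip": [76, 68, 62, 57, 53, 49, 46]}}

```text
time_s: 13.42
tcp_pos: [0.458, -0.0323, 0.0457]
ee_rot: [[-0.001, -1.0, 0.0], [-1.0, 0.001, 0.0], [-0.0, -0.0, -1.0]]
wrist_force: [-0.0, 0.2, 1.9]
gripper_width: 0.653
gripper_force: 30.0
```

Request:
{"fn": "step_arm", "kwargs": {"linear": [[0, 0, -15], [0, 0, -30], [0, 0, -35], [0, 0, -30], [-14, -36, 0], [-14, -36, 0], [-14, -35, 0], [-13, -35, 0], [-13, -34, 0], [0, 0, 0]], "delta_rot": [[0, 0, 0], [0, 0, 0], [0, 0, 0], [0, 0, 0], [0, 0, 0], [0, 0, 0], [0, 0, 0], [0, 0, 0], [0, 0, 0], [0, 0, 0]], "grip": [46, 46, 46, 46, 46, 46, 46, 46, 46, 46]}}

```text
time_s: 14.68
tcp_pos: [0.6348, 0.0363, 0.1534]
ee_rot: [[-0.001, -1.0, -0.002], [-1.0, 0.001, -0.0], [0.0, 0.002, -1.0]]
wrist_force: [0.7, -0.3, -2.4]
gripper_width: 0.654
gripper_force: 30.0
```

Request:
{"fn": "step_arm", "kwargs": {"linear": [[0, 0, 30], [0, 0, 25], [0, 0, 15], [0, 0, 0], [0, 0, 0]], "delta_rot": [[0, 0, 0], [0, 0, 0], [0, 0, 0], [0, 0, 0], [0, 0, 0]], "grip": [46, 46, 46, 46, 46]}}

```text
time_s: 15.3
tcp_pos: [0.6344, 0.0355, 0.0866]
ee_rot: [[-0.001, -1.0, 0.002], [-1.0, 0.001, 0.0], [-0.0, -0.002, -1.0]]
wrist_force: [-0.0, 0.3, -1.6]
gripper_width: 0.655
gripper_force: 30.0
```

Run:
```python
from h import *
d=wcap();s=sense();print(s['tcp_pos'],s['gripper_width'],s['gripper_force'],s['time_s'])
im=cv2.resize(d['img'][:,:,::-1],(800,600))
a=np.linspace(0,2*np.pi,36)
for g in [(.6345,.0355),(.645,-.0415),(.656,-.119)]:
    q=proj(d,np.c_[g[0]+.0355*np.cos(a),g[1]+.0355*np.sin(a),0*a+.03])*1.5625
    cv2.polylines(im,[q.round().astype(np.int32)],True,(255,0,255),1)
cv2.imwrite('pics/w5.png',im)
```

```text
[0.63454332 0.03558227 0.08681203] 0.6530068866821361 29.999785227701068 15.35
```

View pics/w5.png

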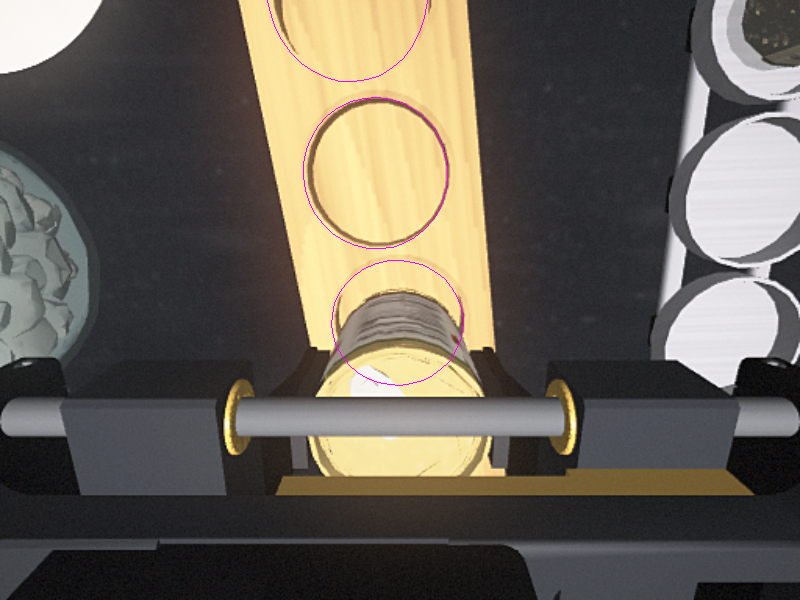

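Well 3 shows at (379,172) px against the overlay at (375,173), so the wells are about 1.5 mm nearer. The tin lines up with well 2, so I lower it.

Request:
{"fn": "step_arm", "kwargs": {"linear": [[0, 1.2, 0], [0, 0, 18], [0, 0, 14], [0, 0, 8], [0, 0, 5], [0, 0, 3], [0, 0, 1], [0, 0, 0]], "delta_rot": [[0, 0, 0], [0, 0, 0], [0, 0, 0], [0, 0, 0], [0, 0, 0], [0, 0, 0], [0, 0, 0], [0, 0, 0]], "grip": [46, 46, 46, 46, 46, 46, 46, 46]}}

```text
time_s: 16.35
tcp_pos: [0.6329, 0.0356, 0.0369]
ee_rot: [[-0.001, -1.0, 0.001], [-1.0, 0.001, 0.0], [-0.0, -0.001, -1.0]]
wrist_force: [-0.1, 0.5, -2.3]
gripper_width: 0.66
gripper_force: 30.0
```

Request:
{"fn": "step_arm", "kwargs": {"linear": [[0, 0, 0.8], [0, 0, 0], [0, 0, 0], [0, 0, 0], [0, 0, 0], [0, 0, 0], [0, 0, -20], [0, 0, -50], [0, 0, -50], [0, 0, -20]], "delta_rot": [[0, 0, 0], [0, 0, 0], [0, 0, 0], [0, 0, 0], [0, 0, 0], [0, 0, 0], [0, 0, 0], [0, 0, 0], [0, 0, 0], [0, 0, 0]], "grip": [46, 58, 64, 72, 80, 87, 87, 87, 87, 87]}}

```text
time_s: 17.6
tcp_pos: [0.6342, 0.0357, 0.1798]
ee_rot: [[-0.001, -1.0, 0.006], [-1.0, 0.001, 0.001], [-0.001, -0.006, -1.0]]
wrist_force: [-0.2, -0.3, -0.7]
gripper_width: 1.002
gripper_force: 0.0
```

Request:
{"fn": "step_arm", "kwargs": {"linear": [[30, 35, 0], [30, 35, 0], [29, 35, 0], [29, 35, 0], [29, 34, 0], [0, 0, 25], [0, 0, 35], [0, 0, 25], [0, 0, 14], [0, 0, 0]], "delta_rot": [[0, 0, 0], [0, 0, 0], [0, 0, 0], [0, 0, 0], [0, 0, 0], [0, 0, 0], [0, 0, 0], [0, 0, 0], [0, 0, 0], [0, 0, 0]], "grip": [87, 87, 87, 87, 87, 87, 87, 87, 87, 87]}}

```text
time_s: 18.85
tcp_pos: [0.4581, -0.1114, 0.0762]
ee_rot: [[-0.001, -1.0, -0.002], [-1.0, 0.001, -0.0], [0.0, 0.002, -1.0]]
wrist_force: [0.1, -1.5, 0.8]
gripper_width: 1.001
gripper_force: 0.0
```

Request:
{"fn": "step_arm", "kwargs": {"linear": [[0, 0, 0], [0, 0, 0], [0, 0, 0], [0, 0, 0], [0, 0, 0], [0, 0, 0], [0, 0, 0], [0, 0, 0]], "delta_rot": [[0, 0, 0], [0, 0, 0], [0, 0, 0], [0, 0, 0], [0, 0, 0], [0, 0, 0], [0, 0, 0], [0, 0, 0]], "grip": [76, 66, 58, 50, 45, 41, 37, 34]}}

```text
time_s: 19.85
tcp_pos: [0.4589, -0.1113, 0.0769]
ee_rot: [[-0.001, -1.0, 0.001], [-1.0, 0.001, -0.0], [0.0, -0.001, -1.0]]
wrist_force: [1.2, 0.0, 0.9]
gripper_width: 0.513
gripper_force: 29.9
```

Request:
{"fn": "step_arm", "kwargs": {"linear": [[0, 0, -15], [0, 0, -30], [0, 0, -35], [0, 0, -30], [-15, -37, 0], [-14, -37, 0], [-14, -37, 0], [-14, -37, 0], [-14, -36, 0], [0, 0, 0]], "delta_rot": [[0, 0, 0], [0, 0, 0], [0, 0, 0], [0, 0, 0], [0, 0, 0], [0, 0, 0], [0, 0, 0], [0, 0, 0], [0, 0, 0], [0, 0, 0]], "grip": [34, 34, 34, 34, 34, 34, 34, 34, 34, 34]}}

```text
time_s: 21.1
tcp_pos: [0.6435, -0.0396, 0.1846]
ee_rot: [[-0.0, -1.0, -0.003], [-1.0, 0.0, -0.0], [0.0, 0.003, -1.0]]
wrist_force: [0.9, -0.1, -0.7]
gripper_width: 0.516
gripper_force: 29.9
```

Request:
{"fn": "step_arm", "kwargs": {"linear": [[0, 0, 30], [0, 0, 30], [0, 0, 25], [0, 0, 16], [0, 0, 9], [0, 0, 5], [0, 0, 3], [0, 0, 1], [0, 0, 0]], "delta_rot": [[0, 0, 0], [0, 0, 0], [0, 0, 0], [0, 0, 0], [0, 0, 0], [0, 0, 0], [0, 0, 0], [0, 0, 0], [0, 0, 0]], "grip": [34, 34, 34, 34, 34, 34, 34, 34, 34]}}

```text
time_s: 22.22
tcp_pos: [0.6427, -0.0405, 0.0682]
ee_rot: [[-0.001, -1.0, 0.001], [-1.0, 0.001, 0.0], [-0.0, -0.001, -1.0]]
wrist_force: [0.2, -0.3, -0.7]
gripper_width: 0.517
gripper_force: 29.9
```

Request:
{"fn": "step_arm", "kwargs": {"linear": [[0, 0, 0.5], [0, 0, 0], [0, 0, 0], [0, 0, 0], [0, 0, 0], [0, 0, 0], [0, 0, 0], [0, 0, -20], [0, 0, -45], [0, 0, -45]], "delta_rot": [[0, 0, 0], [0, 0, 0], [0, 0, 0], [0, 0, 0], [0, 0, 0], [0, 0, 0], [0, 0, 0], [0, 0, 0], [0, 0, 0], [0, 0, 0]], "grip": [34, 46, 52, 60, 70, 80, 87, 87, 87, 87]}}

```text
time_s: 23.48
tcp_pos: [0.6423, -0.0406, 0.1782]
ee_rot: [[-0.001, -1.0, -0.001], [-1.0, 0.001, -0.0], [0.0, 0.001, -1.0]]
wrist_force: [0.3, -0.6, 0.3]
gripper_width: 0.995
gripper_force: 0.0
```

Request:
{"fn": "step_arm", "kwargs": {"linear": [[31, 36, 0], [30, 36, 0], [30, 35, 0], [30, 35, 0], [30, 35, 0], [0, 0, 40], [0, 0, 40], [0, 0, 30], [0, 0, 22], [0, 0, 0]], "delta_rot": [[0, 0, 0], [0, 0, 0], [0, 0, 0], [0, 0, 0], [0, 0, 0], [0, 0, 0], [0, 0, 0], [0, 0, 0], [0, 0, 0], [0, 0, 0]], "grip": [87, 87, 87, 87, 87, 87, 87, 87, 87, 87]}}

```text
time_s: 24.72
tcp_pos: [0.4641, -0.1913, 0.0439]
ee_rot: [[-0.001, -1.0, -0.004], [-1.0, 0.001, 0.0], [-0.0, 0.004, -1.0]]
wrist_force: [-0.5, -0.5, 0.9]
gripper_width: 0.999
gripper_force: 0.0
```

Request:
{"fn": "step_arm", "kwargs": {"linear": [[0, 0, 0], [0, 0, 0], [0, 0, 0], [0, 0, 0], [0, 0, 0], [0, 0, 0], [0, 0, 0], [0, 0, 0]], "delta_rot": [[0, 0, 0], [0, 0, 0], [0, 0, 0], [0, 0, 0], [0, 0, 0], [0, 0, 0], [0, 0, 0], [0, 0, 0]], "grip": [76, 66, 58, 50, 45, 41, 37, 34]}}

```text
time_s: 25.72
tcp_pos: [0.4656, -0.1914, 0.0454]
ee_rot: [[-0.001, -1.0, 0.0], [-1.0, 0.001, -0.0], [0.0, -0.0, -1.0]]
wrist_force: [0.2, 0.1, 1.6]
gripper_width: 0.505
gripper_force: 29.6
```

Request:
{"fn": "step_arm", "kwargs": {"linear": [[0, 0, -10], [0, 0, -25], [0, 0, -30], [0, 0, -35], [-15, -38, 0], [-15, -38, 0], [-14, -38, 0], [-14, -38, 0], [-14, -37, 0], [0, 0, 0]], "delta_rot": [[0, 0, 0], [0, 0, 0], [0, 0, 0], [0, 0, 0], [0, 0, 0], [0, 0, 0], [0, 0, 0], [0, 0, 0], [0, 0, 0], [0, 0, 0]], "grip": [34, 34, 34, 34, 34, 34, 34, 34, 34, 34]}}

```text
time_s: 26.98
tcp_pos: [0.656, -0.1185, 0.1445]
ee_rot: [[0.0, -1.0, -0.0], [-1.0, -0.0, 0.0], [-0.0, 0.0, -1.0]]
wrist_force: [-0.5, -0.5, -1.4]
gripper_width: 0.508
gripper_force: 29.6
```

Run:
```python
from h import *
d=wcap();s=sense();print(s['tcp_pos'],s['gripper_width'],s['gripper_force'],s['time_s']);t=capture('scene')
cv2.imwrite('pics/w6.png',np.vstack([cv2.resize(d['img'][:,:,::-1],(400,300)),cv2.resize(t['img'][90:300,100:380][:,:,::-1],(400,300))]))
```

```text
[ 0.65445018 -0.1189867   0.14454626] 0.5057376261742281 29.593709585400845 27.025
```

View pics/w6.png

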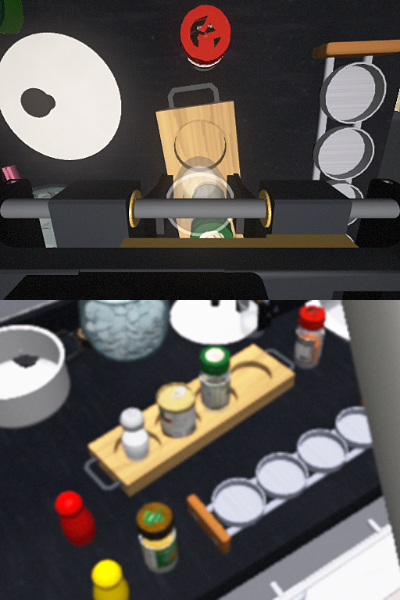

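Salt, tin and jar stand upright in wells 1 to 3 (lower crop: (133,435), (178,410), (213,378)). The glass is held over well 4 at (200,150) in the upper crop.

Request:
{"fn": "step_arm", "kwargs": {"linear": [[0, 0, 25], [0, 0, 30], [0, 0, 22], [0, 0, 14], [0, 0, 8], [0, 0, 5], [0, 0, 3], [0, 0, 1], [0, 0, 0]], "delta_rot": [[0, 0, 0], [0, 0, 0], [0, 0, 0], [0, 0, 0], [0, 0, 0], [0, 0, 0], [0, 0, 0], [0, 0, 0], [0, 0, 0]], "grip": [34, 34, 34, 34, 34, 34, 34, 34, 34]}}

```text
time_s: 28.2
tcp_pos: [0.6547, -0.1195, 0.0376]
ee_rot: [[-0.001, -1.0, 0.001], [-1.0, 0.001, 0.0], [-0.0, -0.001, -1.0]]
wrist_force: [0.2, -0.2, -0.4]
gripper_width: 0.502
gripper_force: 29.6
```

Request:
{"fn": "step_arm", "kwargs": {"linear": [[0, 0, 0.5], [0, 0, 0], [0, 0, 0], [0, 0, 0], [0, 0, 0], [0, 0, 0], [0, 0, 0], [0, 0, -20], [0, 0, -50], [0, 0, -50]], "delta_rot": [[0, 0, 0], [0, 0, 0], [0, 0, 0], [0, 0, 0], [0, 0, 0], [0, 0, 0], [0, 0, 0], [0, 0, 0], [0, 0, 0], [0, 0, 0]], "grip": [34, 46, 52, 60, 70, 80, 87, 87, 87, 87]}}

```text
time_s: 29.45
tcp_pos: [0.6542, -0.1196, 0.1577]
ee_rot: [[-0.001, -1.0, -0.001], [-1.0, 0.001, -0.0], [0.0, 0.001, -1.0]]
wrist_force: [0.3, 0.7, 0.3]
gripper_width: 0.998
gripper_force: 0.0
```

Request:
{"fn": "step_arm", "kwargs": {"linear": [[0, 0, -40], [0, 40, -20], [0, 40, 0], [0, 40, 0], [0, 40, 0], [0, 0, 0]], "delta_rot": [[0, 0, 0], [0, 0, 0], [0, 0, 0], [0, 0, 0], [0, 0, 0], [0, 0, 0]], "grip": [87, 87, 87, 87, 87, 87]}}

```text
time_s: 30.2
tcp_pos: [0.492, -0.1195, 0.2174]
ee_rot: [[-0.001, -1.0, 0.0], [-1.0, 0.001, 0.0], [-0.0, -0.0, -1.0]]
wrist_force: [0.9, -0.2, 0.7]
gripper_width: 0.999
gripper_force: 0.0
```

Run:
```python
from h import *
d=capture('top');t=capture('scene');print(sense()['time_s'],sense()['tcp_pos'])
cv2.imwrite('pics/f.png',np.vstack([cv2.resize(d['img'][80:240,140:370][:,:,::-1],(430,300)),cv2.resize(t['img'][90:300,100:400][:,:,::-1],(430,300))]))
```

```text
30.3 [ 0.49488955 -0.11943441  0.21741567]
```

View pics/f.png

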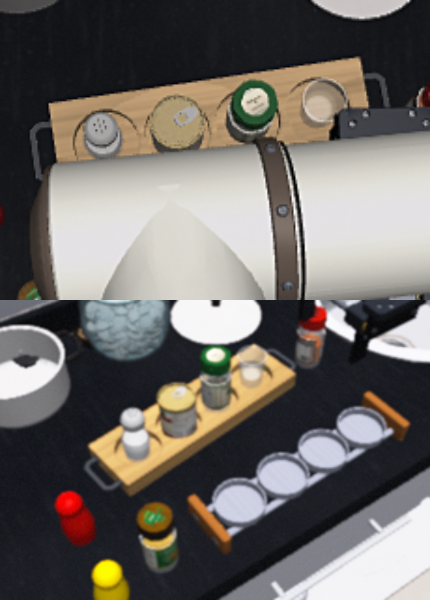

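All four stand upright in their wells in order: salt (133,435), tin (178,410), jar (215,378), glass (252,367). The arm is clear of everything.

```bash
python3 -c "
from station import *
print(finish_job())"
```

```text
the job is handed in; nothing more can be done
None
```

All four things now stand upright in the wooden block in their original left-to-right order (salt, tin, jar, glass), and the job was handed in at about 30 s with the arm clear; no verdict came back.

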